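# Scan the code label on a turntable platter

## Robot

A 6-joint arm with a two-finger parallel gripper is mounted at the origin on the work surface. World frame = base frame: x ahead of the robot, y to its left, z up, the work surface at z = 0. Lengths are in m, angles in rad, forces in N, time in s.
With the tool pointing down it reaches from about 0.35 to 0.775 m from the base axis. Payload 7.3 kg.
Tool frame: the origin (TCP) lies on the mounting face of the last link; the fingertips stand 178 mm ahead of it and the grasp point (between the pads) lies 159 mm ahead of it (robot.tcp_to_tips is the distance from the TCP to the fingertips, in m); z points along the fingers, y is the direction in which the jaws open and shut (so a half turn about z gives the same grasp; the last joint's range is limited). The gripper opens to 92 mm and grips with 3 to 60 N. Pads are 19 mm wide; open, the fingers measure 130 mm over their backs; the gripper's body (75 mm by 190 mm) begins 47 mm behind the grasp point.
Start: joints at [1.142, 0.342, 1.524, -0, 1.275, -0.146], TCP at [0.146, 0.504, 0.405] pointing down, gripper open.
Joint ranges: [-2.53, 2.53], [-0.77, 2.02], [0.04, 2.7], [-1, 4.14], [0.28, 2.66], [-3.11, 3.11]. Speed limits (rad/s): [2.57, 2.57, 3.14, 3.14, 3.14, 3.14].

## Interface

Orientations are given as [roll, pitch, yaw] about the fixed x, y, z axes, in that order (R = Rz(yaw) Ry(pitch) Rx(roll)).
In Python, from cell import robot, viewer gives the robot as it stands.
- The arm moves only by the shell command python3 -m creep 'ROWS' [OPENING] [FORCE]. ROWS is JSON, a list that holds one entry, the list of rows, each a list of 6 numbers: the shift along the world's x, y, z in mm, then the turn, a rotation vector about the world's x, y, z in degrees. A call has 1 to 5 rows; each row shifts and turns the pose as measured when the row begins; what a row does not reach is not made up. A row lasts 1/12 s, in which the tool goes at most 41.7 mm and 7.16 degrees, less where a joint would pass 70% of its speed; a pose out of reach is approached as far as the arm can. A call with a gripper value outside its range is refused whole. OPENING is the closure, from -1 (fully open) to 1 (shut), set as the call begins (- or left out, the last holds). The fingers move at their own pace and stop on an object; FORCE is the grip in N (left out, the last holds). Time passes only in rows, so rows that do not move let the fingers close. It gives the time, the measured TCP pose, the force and the opening at its end, in the units of the state.
- robot.observe(): the state, without advancing time (a new reading comes with each control period).
- viewer.read_camera(name): name is "scene" or "side" or "wrist"; returns the picture (400x640x3 uint8, blue, green, red); there is no depth.
- viewer.camera_model(name): a dict with "fx", "fy", "cx", "cy" (pixels), "pose" (4x4, takes a point from camera to world coordinates); the wrist camera has in their place "mount" (4x4, takes a point from camera to tool coordinates, whose origin is the TCP and whose axes are the flange's). Camera axes: x right, y up, looking along -z (the intrinsics and any distortion apply to the point x, -y, -z); pixel columns grow to the right and rows downward; lengths in m; the calibration is good to about 2 mm. A picture is of the moment at which its call begins: read the wrist's pose just before it. camera_model takes no time and is no camera call.
- robot.hand_in(): hands the job in, once; it reports no verdict.
The state is a dict: "time": time; "qpos": joint angles; "qvel": joint speeds; "joint_efforts": joint torques, N m; "tool_pos": TCP position; "tool_rot": TCP orientation; "contact_force": force on the tool from outside, world axes, zero at the start; "torque": the same for the moment, N m; "opening": finger opening in m.
Only numpy, scipy, OpenCV 4.12 (cv2) and the standard library are available. Lean on these libraries where they do the work, as an engineer would, in place of code of your own. Each camera call takes 0.05 s, during which the arm holds its last target. There are 200 camera calls.

## Task

Turn the platter (its brass pins can be pushed round) until the code label on its rim is in the middle of the gap in the black guard. Then pick up the orange hand scanner and hold it steady for two seconds, level and square to the label, its window centred on the label about 60 mm in front of it, without bumping the stand or platter with the scanner. Then lay the scanner back on its grey mat, lengthwise and right way up without dropping it, leaving the platter as turned and the oil bottle, brass weight and screwdriver alone.

Things in the scene. Friction and masses are not known exactly. Their poses are not given: they have to be found in the camera images.
- stand: Fixed round black bearing stand, 248 mm across, base 34 mm high; origin: centre of its underside, z up. A 6 mm thick black arc guard (radius 115 mm, top 96 mm above the bench) runs round it except for a gap 100 degrees wide, centred on the stand's -x direction, with bright steel ends. It carries the platter.
- platter (a joint): Platter's angle about the stand's vertical axis, rad, counter-clockwise from above; stays where left; stops at -4.2 and 4.2. At 0 the label faces the stand's +x (behind the guard), at pi or -pi the middle of the gap. Disc 180 mm across, cream rim, underside 50 mm and top 85 mm above the bench; 7 mm steel spindle at its centre up to 112 mm.
- pin_a (a point): Top centre of one of two upright brass pins on the platter, 12 mm thick, from the platter's top (85 mm) up to 118 mm above the bench, 62 mm from the axis, 90 degrees counter-clockwise of the label.
- pin_b (a point): Top centre of the other brass pin, 90 degrees clockwise of the label; same sizes.
- label (a point): Centre of the striped black and white code label (53 mm wide round the rim, 24 mm high) on the platter's rim, 91 mm from the axis, 67 mm above the bench; this point turns with the platter, its x axis points outward square to the label, z up. A yellow stripe on the platter's top marks the label's direction.
- scanner: Loose hand scanner, 149 mm long (x), 32 mm high, 0.18 kg: orange handle 34 mm wide from x = -75 to 35 mm, black head 52 mm wide from x = 35 to 74 mm with a glass window in its +x end, 16 mm above its underside. Origin: underside, mid-length; +x points the way it looks, z up. Lies on the mat at the start.
- scanner_focus (a point): Point on the scanner's line of sight 60 mm in front of its window (134 mm ahead of the scanner's origin, 16 mm above its underside), axes as the scanner's: bring it onto the label.
- pad: Fixed grey rest mat for the scanner, 200 mm long (x) by 100 mm (y), 4 mm thick; origin: centre of its underside, z up.
- oil: Bystander: oil bottle, 48 mm across, 115 mm high, standing; origin: centre of its underside.
- weight: Bystander: brass counterweight, 52 mm across, 45 mm high, standing; origin: centre of its underside.
- screwdriver: Bystander: red screwdriver, 190 mm long, lying along its x; origin: mid-length, underside.
There are look-alikes about, which are no part of the job. Several things have the shape of the scanner; the one meant has the colours described above.

How it is judged:
On the way, in this order (a step that is already met when the one before it is completed fails the run):
1. the label is in the middle of the guard's gap (within 22 mm sideways) (y of label in the frame of stand between -0.022 and 0.022 m and x of label in the frame of stand below 0 m), for 0.3 s.
2. scanner held still in the fingers 1.7 s, square to the label in the gap (0.2 rad); focus point within 27 mm of the label in distance, 12 mm sideways, 10 mm in height (all of step 1 and x of scanner_focus in the frame of label between -0.027 and 0.027 m and y of scanner_focus in the frame of label between -0.012 and 0.012 m and z of scanner_focus in the frame of label between -0.01 and 0.01 m and angle between the x axis of scanner and the x axis of label, either way round below 0.2 rad and x of scanner in the frame of label above 0.09 m and linear speed of scanner below 0.02 m/s and angular speed of scanner below 0.15 rad/s and contact force between the fingers and scanner above 0.5 N), for 1.7 s.
At the end, for the whole second after the job is handed in: The label is still in the middle of the gap (within 22 mm) and the platter at rest; the scanner lies at rest, flat and right way up on the grey mat, its origin within 40 mm along and 35 mm across of the mat's centre, lengthwise within 0.35 rad (either way round) (all of step 1 and x of scanner in the frame of pad between -0.04 and 0.04 m and y of scanner in the frame of pad between -0.035 and 0.035 m and z of scanner in the frame of pad between -0.002 and 0.01 m and angle between the x axis of scanner and the x axis of pad, either way round below 0.35 rad and angle between scanner's own z axis and vertical below 0.15 rad and linear speed of scanner below 0.02 m/s and velocity of joint platter between -0.05 and 0.05 rad/s); the robot touches nothing.
It fails at once if the scanner bumps the stand or platter (over 2 N) (contact force between scanner and stand above 2 N).
It fails at once if the scanner is dropped or thrown (over 0.6 m/s out of the fingers) (linear speed of scanner above 0.6 m/s and contact force between the fingers and scanner below 0.1 N).
It fails at once if the oil bottle, brass weight or screwdriver is moved more than 30 mm (distance of any of oil, weight, screwdriver from where it was at the start of the episode above 0.03 m).
It also fails if it takes over 61 s, if anything falls off the work surface, if the arm or the gripper's body presses on something with over 40 N, if the wrist force passes 120 N, or if a joint passes its speed limit or range.

## Working session

There is one attempt and no reset: what is moved stays moved. The work goes in short steps, Python scripts to look and compute and a shell command to move; the robot and the scene stay as the last step left them, time stands still between calls to the robot, and variables do not carry over. Pictures are saved under pics/ and viewed, about 8 in all and at most 12, crops included, and the job is handed in when it is done.

```bash
ls; mkdir -p pics
cat > h.py <<'E'
import numpy as np, cv2
from cell import robot, viewer
from scipy.spatial.transform import Rotation as R
def shot(n):
    s=robot.observe(); im=viewer.read_camera(n); m=viewer.camera_model(n)
    if 'mount' in m:
        T=np.eye(4); r=s['tool_rot']; T[:3,:3]=R.from_euler('xyz',r).as_matrix(); T[:3,3]=s['tool_pos']; P=T@np.array(m['mount'])
    else: P=np.array(m['pose'])
    return im,m,P
def ray(m,P,u,v):
    d=np.array([(u-m['cx'])/m['fx'],-(v-m['cy'])/m['fy'],-1.]); return P[:3,3],P[:3,:3]@d
def plane(m,P,u,v,z):
    o,d=ray(m,P,u,v); return o+d*(z-o[2])/d[2]
def proj(m,P,p):
    q=P[:3,:3].T@(np.array(p)-P[:3,3]); return m['cx']+m['fx']*q[0]/-q[2], m['cy']-m['fy']*q[1]/-q[2]
E
python3 - <<'E'
from h import *
print(robot.observe())
for n in ['scene','side','wrist']:
    im,m,P=shot(n); cv2.imwrite(f'pics/{n}0.png',im); print(n,m)
a=[cv2.imread(f'pics/{n}0.png') for n in ['scene','side']]
E
```

```text
pics
{'time': 0.0, 'qpos': array([ 1.14202558e+00,  3.42693301e-01,  1.52501972e+00, -1.47782763e-05,
        1.27539156e+00, -1.46009537e-01]), 'qvel': array([-1.74843123e-03, -9.33813214e-05, -7.33791173e-04,  2.58853391e-04,
        1.23652198e-03,  1.47941762e-03]), 'joint_efforts': array([-1.92736052e-04, -4.31245422e+01, -2.44220585e+01,  7.16987858e-02,
        5.62233967e-02, -1.41836672e-04]), 'tool_pos': array([0.14640556, 0.50402646, 0.40405908]), 'tool_rot': array([-3.14009476e+00, -2.05991327e-04,  2.85883561e+00]), 'contact_force': array([-0.05966537, -1.00973379, -0.30621438]), 'torque': array([-0.00314474,  0.00839172,  0.00153955]), 'opening': 0.0916302115100858}
scene {'fx': 495.1181565629814, 'fy': 495.1181565629814, 'cx': 321.67333925589764, 'cy': 190.37723692885245, 'pose': array([[ 0.34894938, -0.72477845,  0.59407956,  1.28151018],
       [ 0.93700723,  0.25910253, -0.23427193, -0.29757716],
       [ 0.01586773,  0.63840588,  0.76953632,  1.04135591],
       [ 0.        ,  0.        ,  0.        ,  1.        ]])}
side {'fx': 372.87148236646294, 'fy': 372.87148236646294, 'cx': 321.89777044464444, 'cy': 197.73704816612394, 'pose': array([[ 0.91323747,  0.3050886 , -0.27003384,  0.32982126],
       [-0.40728129,  0.70136817, -0.5849826 , -0.50637641],
       [ 0.01092162,  0.64420776,  0.76477257,  0.7364239 ],
       [ 0.        ,  0.        ,  0.        ,  1.        ]])}
wrist {'fx': 289.7441171166974, 'fy': 289.7441171166974, 'cx': 319.61363847608976, 'cy': 203.83584258981807, 'mount': array([[ 8.72015825e-04,  9.65242450e-01,  2.61354648e-01,
         6.97316691e-02],
       [ 9.99999310e-01, -6.35986849e-04, -9.87676024e-04,
        -5.34021315e-04],
       [-7.87128707e-04,  2.61355328e-01, -9.65242339e-01,
         1.90991808e-02],
       [ 0.00000000e+00,  0.00000000e+00,  0.00000000e+00,
         1.00000000e+00]])}
```

View pics/scene0.png

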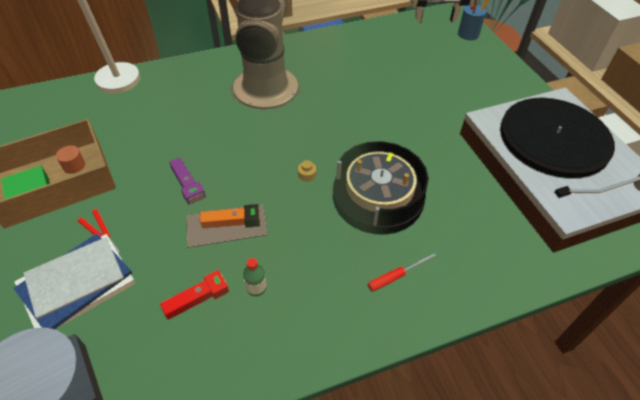

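View pics/side0.png

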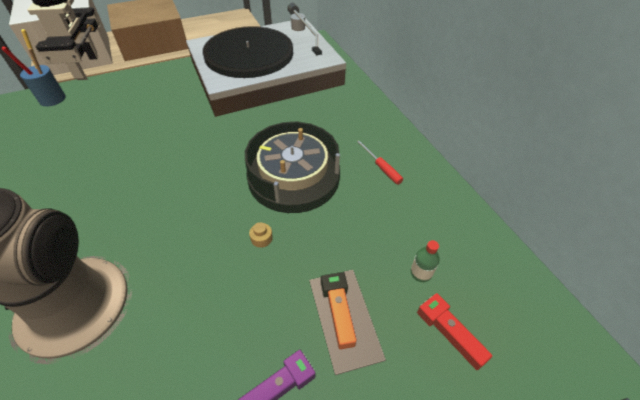

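Run:
```python
from h import *
S=viewer.camera_model('scene');D=viewer.camera_model('side');PS=np.array(S['pose']);PD=np.array(D['pose'])
print('base',proj(S,PS,[0,0,0]))
a=cv2.imread('pics/scene0.png');b=cv2.imread('pics/side0.png')
def blobs(im,lo,hi,n,amin):
    h=cv2.cvtColor(im,cv2.COLOR_BGR2HSV);k=cv2.inRange(h,lo,hi)
    c,_=cv2.findContours(k,0,2)
    for q in c:
        if cv2.contourArea(q)>amin: print(n,cv2.contourArea(q),cv2.minAreaRect(q))
for im,n in((a,'scene'),(b,'side')):
    blobs(im,(8,170,120),(17,255,255),n+' orange',15); blobs(im,(24,150,150),(34,255,255),n+' yellow',3)
for (n,m,P,pts) in (('scene',S,PS,dict(spindle=(381,174,.112),yellow=(390,157,.085),stripe_c=(381,180,.085),e1=(339,162,.096),e2=(376,208,.096),weight=(307,163,.045),oil=(254,264,.115))),('side',D,PD,dict(spindle=(292,149,.112),yellow=(266,148,.085),pin1=(300,130,.118),pin2=(283,162,.118),e1=(276,183,.096),e2=(338,155,.096),weight=(260,229,.045),oil=(433,245,.115)))):
    for k,(u,v,z) in pts.items(): print(n,k,plane(m,P,u,v,z).round(3))
c=np.hstack([cv2.resize(a[130:240,320:440],(400,367),interpolation=2),cv2.resize(b[110:220,235:355],(400,367),interpolation=2)])
c2=np.hstack([cv2.resize(a[190:255,170:290],(400,217),interpolation=2),cv2.resize(b[265:375,300:400],(400,440),interpolation=2)[:217]*0+cv2.resize(b[265:375,300:400],(400,217))])
cv2.imwrite('pics/crop1.png',np.vstack([c,c2]))
```

```text
base (np.float64(265.5995228057443), np.float64(86.91700385181196))
scene orange 517.5 ((222.25411987304688, 217.29510498046875), (15.30053997039795, 44.81519317626953), 84.80557250976562)
scene orange 72.0 ((79.25769805908203, 161.68846130371094), (12.454221725463867, 9.384520530700684), 52.12501525878906)
scene yellow 21.0 ((389.20001220703125, 156.5999755859375), (3.5777084827423096, 8.049844741821289), 26.56505012512207)
scene spindle [0.564 0.145 0.112]
scene yellow [0.496 0.206 0.085]
scene stripe_c [0.562 0.149 0.085]
scene e1 [0.477 0.066 0.096]
scene e2 [0.648 0.095 0.096]
scene weight [0.407 0.002 0.045]
scene oil [ 0.711 -0.225  0.115]
side spindle [0.547 0.144 0.112]
side yellow [0.496 0.202 0.085]
side pin1 [0.589 0.196 0.118]
side pin2 [0.509 0.104 0.118]
side e1 [0.477 0.067 0.096]
side e2 [0.649 0.094 0.096]
side weight [ 0.408 -0.006  0.045]
side oil [ 0.701 -0.23   0.115]
```

View pics/crop1.png

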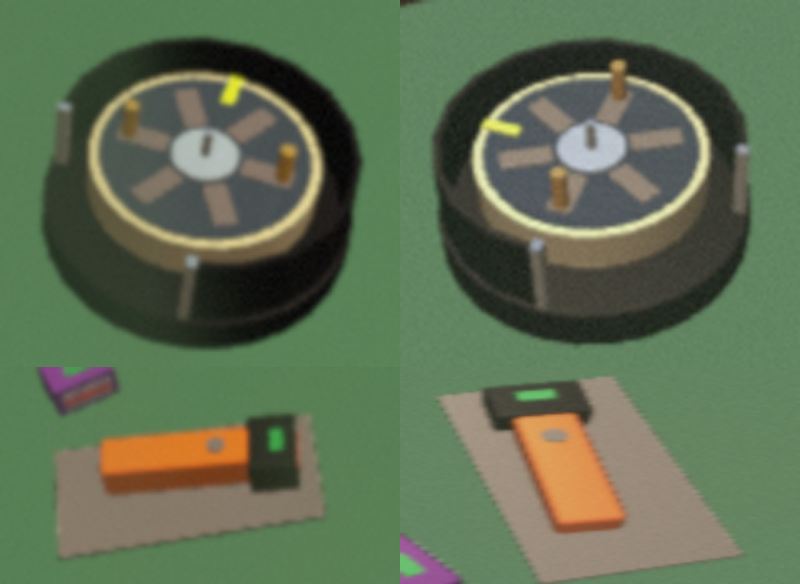

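View pics/wrist0.png

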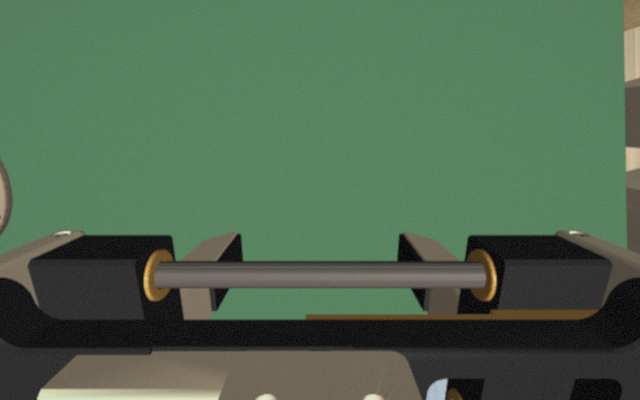

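The scene shows three scanner-shaped things: purple at (187,180), red at (195,294), and orange with a black head at (222,217) on the grey mat. The enlarged crop confirms the last one is the scanner. The guard ends give a stand centre of about (0.550, 0.152) and a gap direction of about -81°. The label is at about 138°, so I'll push pin_a, at about 229°, counter-clockwise by about 141°.

```bash
python3 -m creep '[[[26,-28,0,0,0,-5],[26,-28,0,0,0,-5],[26,-28,0,0,0,-5],[26,-28,0,0,0,-5],[26,-28,0,0,0,-5]]]' 1 20
python3 -m creep '[[[26,-28,0,0,0,-5],[26,-28,0,0,0,-5],[26,-28,0,0,0,-5],[26,-28,0,0,0,-5],[26,-28,0,0,0,-5]]]'
python3 -m creep '[[[26,-28,0,0,0,-5],[26,-28,0,0,0,-5],[26,-28,0,0,0,-5],[0,0,0,0,0,0]]]'
python3 - <<'E'
from h import *
im,m,P=shot('wrist'); cv2.imwrite('pics/w1.png',im)
a=cv2.imread('pics/side0.png');D=viewer.camera_model('side');PD=np.array(D['pose'])
S=viewer.camera_model('scene');PS=np.array(S['pose'])
# scanner top edges (z~.036) and mat corners from crop pixels
f=lambda x,y:(300+x/4,265+(y-367)*110/217)
for n,(x,y),z in(('handle end L',(557-400,527),.036),('handle end R',(624-400,519),.036),('head far L',(486-400,388),.036),('head far R',(590-400,382),.036),('mat TL',(40,398),.004),('mat TR',(218,377),.004),('mat BR',(341,553),.004),('mat BL',(145,580),.004)):
    u,v=f(x,y); print('side',n,plane(D,PD,u,v,z).round(3))
g=lambda x,y:(170+x*.3,190+(y-367)*65/217)
for n,(x,y),z in(('handle end far',(101,440),.036),('handle end near',(105,476),.036),('head far',(294,415),.036),('head near',(296,452),.036),('mat TL',(55,452),.004),('mat TR',(310,416),.004),('mat BR',(324,516),.004),('mat BL',(60,557),.004)):
    u,v=g(x,y); print('scene',n,plane(S,PS,u,v,z).round(3))
E
```

```text
time: 0.57
tool_pos: [0.2751, 0.3629, 0.4023]
tool_rot: [-3.139, -0.002, 2.419]
contact_force: [0.4, 0.2, 0.2]
opening: 0.063
time: 0.98
tool_pos: [0.409, 0.2146, 0.4019]
tool_rot: [-3.139, -0.003, 1.961]
contact_force: [0.3, -0.3, -0.2]
opening: 0.0295
time: 1.32
tool_pos: [0.4932, 0.1206, 0.4013]
tool_rot: [-3.14, -0.001, 1.675]
contact_force: [0.3, -0.2, -0.7]
opening: 0.0035
side handle end L [ 0.461 -0.309  0.036]
side handle end R [ 0.493 -0.315  0.036]
side head far L [ 0.49  -0.165  0.036]
side head far R [ 0.543 -0.18   0.036]
side mat TL [ 0.469 -0.15   0.004]
side mat TR [ 0.569 -0.166  0.004]
side mat BR [ 0.536 -0.357  0.004]
side mat BL [ 0.441 -0.342  0.004]
scene handle end far [ 0.468 -0.306  0.036]
scene handle end near [ 0.502 -0.31   0.036]
scene head far [ 0.494 -0.162  0.036]
scene head near [ 0.529 -0.17   0.036]
scene mat TL [ 0.442 -0.342  0.004]
scene mat TR [ 0.474 -0.146  0.004]
scene mat BR [ 0.571 -0.162  0.004]
scene mat BL [ 0.54  -0.357  0.004]
```

View pics/w1.png

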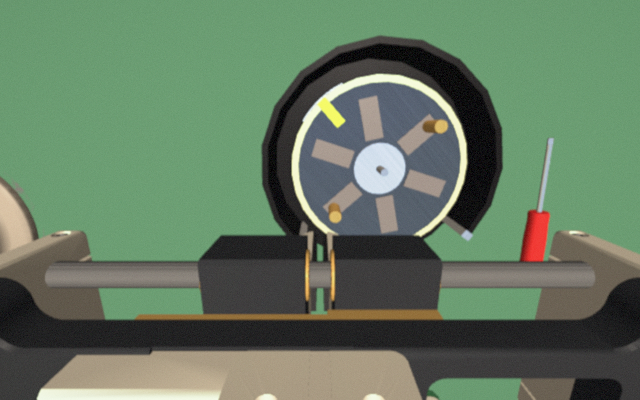

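The wrist view shows both pins, at (335,213) and (438,126), the spindle at (382,170) and the stripe at (332,112), with the fingers closed.

Run:
```python
from h import *
s=robot.observe();m=viewer.camera_model('wrist');T=np.eye(4);T[:3,:3]=R.from_euler('xyz',s['tool_rot']).as_matrix();T[:3,3]=s['tool_pos'];P=T@np.array(m['mount'])
for n,u,v,z in(('spin',384,171,.112),('pa',335,215,.118),('pb',441,126,.118),('hub',380,168,.085),('yel',332,112,.085),('end',467,235,.096)): print(n,plane(m,P,u,v,z).round(4))
```

```text
spin [0.5475 0.1579 0.112 ]
pa [0.5067 0.1119 0.118 ]
pb [0.5893 0.2034 0.118 ]
hub [0.5492 0.1571 0.085 ]
yel [0.4937 0.2062 0.085 ]
end [0.6491 0.0987 0.096 ]
```

```bash
python3 -m creep '[[[-4,20,-30,0,0,3],[0,0,-32,0,0,0],[0,0,-32,0,0,0],[0,0,-30,0,0,0],[0,0,0,0,0,0]]]'
```

```text
time: 1.78
tool_pos: [0.4846, 0.1451, 0.2747]
tool_rot: [3.141, -0.004, 1.738]
contact_force: [-1.8, -0.4, -0.8]
opening: 0.0006
```

```bash
python3 -m creep '[[[7,-11,0,0,0,0],[5,-10,0,0,0,0],[6,-9,0,0,0,0],[8,-8,0,0,0,0]]]'
python3 -m creep '[[[9,-6,0,0,0,0],[10,-5,0,0,0,0],[10,-3,0,0,0,0],[11,-1,0,0,0,0]]]'
```

```text
time: 2.12
tool_pos: [0.5113, 0.1085, 0.2781]
tool_rot: [3.139, -0.008, 1.745]
contact_force: [4.3, 16.5, -7.9]
opening: 0.0003
time: 2.45
tool_pos: [0.5555, 0.0897, 0.2852]
tool_rot: [3.129, -0.011, 1.743]
contact_force: [-2.7, 2.1, 1.3]
opening: 0.0
```

Run:
```python
from h import *
a=shot('scene')[0];b=shot('side')[0]
cv2.imwrite('pics/c2.png',np.hstack([cv2.resize(a[130:240,320:440],(400,367),interpolation=2),cv2.resize(b[110:220,235:355],(400,367),interpolation=2)]))
```

```text
(no output)
```

View pics/c2.png

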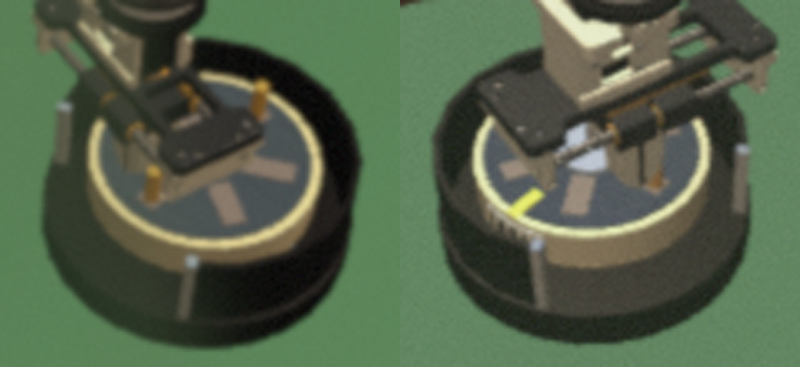

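The view shows the pin being pushed properly, with the stripe now at side crop (527,202), part-way to the gap. I'll continue along the arc.

```bash
python3 -m creep '[[[9,3,-5,0,0,0],[10,3,-4,0,0,0],[10,4,-2,0,0,0],[9,6,0,0,0,0]]]'
python3 -m creep '[[[7,8,0,0,0,0],[6,9,0,0,0,0],[5,9,0,0,0,0]]]'
python3 - <<'E'
from h import *
for n in('scene','side'):
    im,m,P=shot(n);h=cv2.inRange(cv2.cvtColor(im,cv2.COLOR_BGR2HSV),(24,150,150),(34,255,255));c,_=cv2.findContours(h,0,2)
    for q in c:
        if cv2.contourArea(q)>3:
            u,v=cv2.minAreaRect(q)[0];p=plane(m,P,u,v,.085);print(n,u,v,p.round(3),np.degrees(np.arctan2(p[1]-.155,p[0]-.55)))
E
```

```text
time: 2.88
tool_pos: [0.5941, 0.1035, 0.2805]
tool_rot: [3.122, -0.01, 1.74]
contact_force: [-0.6, -1.3, -0.2]
opening: 0.0006
time: 3.13
tool_pos: [0.6132, 0.1273, 0.2836]
tool_rot: [3.12, -0.008, 1.738]
contact_force: [-0.9, -1.9, 0.2]
opening: 0.0002
scene 353.0 179.5 [0.536 0.082 0.085] -100.58861594253179
```

```bash
python3 -m creep '[[[1,8,-3,0,0,0],[0,8,-3,0,0,0],[-1,6,0,0,0,0],[0,0,0,0,0,0]]]'
cat > yel.py <<'E'
from h import *
for n in('scene','side'):
    im,m,P=shot(n);h=cv2.inRange(cv2.cvtColor(im,cv2.COLOR_BGR2HSV),(24,150,150),(34,255,255));c,_=cv2.findContours(h,0,2)
    for q in c:
        if cv2.contourArea(q)>3:
            u,v=cv2.minAreaRect(q)[0];p=plane(m,P,u,v,.085);print(n,u,v,p.round(3),np.degrees(np.arctan2(p[1]-.155,p[0]-.55)))
E
python3 yel.py
```

```text
time: 3.57
tool_pos: [0.613, 0.1512, 0.2784]
tool_rot: [3.116, -0.007, 1.739]
contact_force: [0.3, 0.7, 0.3]
opening: 0.0003
scene 358.3000183105469 188.10000610351562 [0.567 0.083 0.085] -76.42557797187894
```

```bash
python3 -m creep '[[[0,-6,0,0,0,0],[0,0,30,0,0,0],[-10,-25,30,1,0,0],[-20,-30,20,0,0,0],[-20,-30,20,0,0,0]]]' -1 20
python3 -m creep '[[[-12,-38,0,0,0,0],[-12,-38,0,0,0,0],[-12,-38,0,0,0,0],[-12,-38,0,0,0,0],[-5,-20,0,0,0,0]]]'
python3 yel.py
python3 - <<'E'
from h import *
a,b,w=[shot(n)[0] for n in('scene','side','wrist')];cv2.imwrite('pics/w3.png',w);cv2.imwrite('pics/s3.png',a);cv2.imwrite('pics/d3.png',b)
cv2.imwrite('pics/c3.png',np.vstack([np.hstack([cv2.resize(a[130:240,320:440],(400,280),interpolation=2),cv2.resize(b[110:220,235:355],(400,280),interpolation=2)]),cv2.resize(w[:235],(800,294))]))
E
```

```text
time: 4.08
tool_pos: [0.5616, 0.06, 0.3743]
tool_rot: [3.124, -0.027, 1.746]
contact_force: [0.3, -0.6, 0.2]
opening: 0.0294
time: 4.5
tool_pos: [0.5021, -0.1211, 0.3817]
tool_rot: [3.113, -0.022, 1.747]
contact_force: [-0.2, -0.9, 0.8]
opening: 0.0625
scene 358.1000061035156 188.20001220703125 [0.567 0.083 0.085] -76.43542177551936
```

View pics/c3.png

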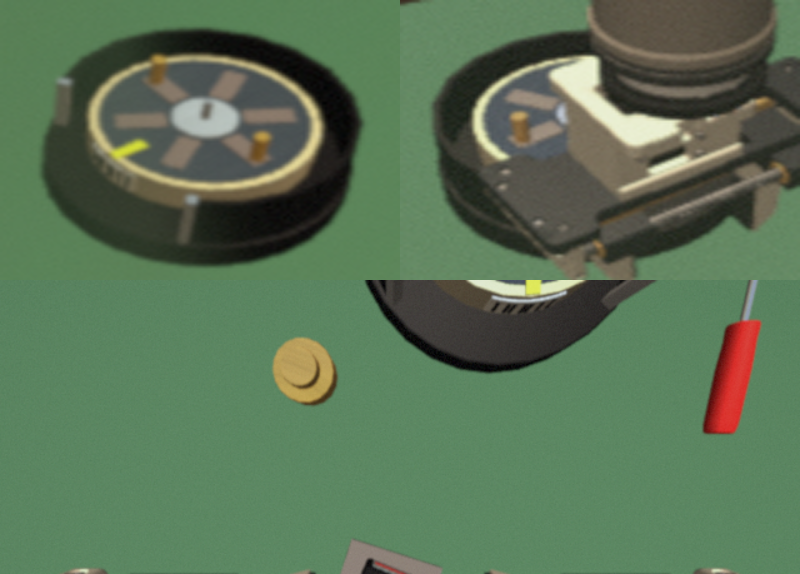

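Run:
```python
from h import *
s=robot.observe();m=viewer.camera_model('wrist');T=np.eye(4);T[:3,:3]=R.from_euler('xyz',s['tool_rot']).as_matrix();T[:3,3]=s['tool_pos'];P=T@np.array(m['mount'])
S=viewer.camera_model('scene');PS=np.array(S['pose'])
A=plane(S,PS,398.3,183.4,.118);B=plane(S,PS,367.4,152.8,.118);d=A-B;print(A,B,'label ang',np.degrees(np.arctan2(d[1],d[0]))-90,'mid',(A+B)/2)
for n,(u,v),z in(('yel',(426,6),.085),('labL top',(394,13),.079),('labR top',(451,11),.079),('end',(487,20),.034),('labbot',(421,24),.055)):
    p=plane(m,P,u,v,z);print(n,p.round(4),np.degrees(np.arctan2(p[1]-.155,p[0]-.55)).round(1))
# stand base circle: bottom-most edge
D=R.from_euler('xyz',[np.pi,0,np.radians(9.3+90)])*R.from_euler('xyz',s['tool_rot']).inv();print('rotvec to square',np.degrees(D.as_rotvec()))
```

```text
[0.61125222 0.16884681 0.118     ] [0.49000619 0.13929123 0.118     ] label ang -76.30045274034399 mid [0.5506292  0.15406902 0.118     ]
yel [0.5712 0.0736 0.085 ] -75.4
labL top [0.5464 0.0656 0.079 ] -92.3
labR top [0.5958 0.0767 0.079 ] -59.7
end [0.6514 0.0956 0.034 ] -30.4
labbot [0.5789 0.071  0.055 ] -71.0
rotvec to square [-1.64830234  1.3843515  -0.90241459]
```

The label sits at about -76.3°, against about -80.4° for the gap centre. That is about 7 mm off, inside the 22 mm limit, so I'm leaving the platter there. Next is the scanner.

```bash
python3 -m creep '[[[-5,-40,0,-0.4,0.3,-4.5],[-5,-40,0,-0.4,0.3,-4.5],[-5,-40,0,-0.4,0.3,-4.5],[-5,-40,0,-0.4,0.3,-4.5],[-5,-40,0,0,0.2,-4.5]]]' -1
python3 -m creep '[[[0,-35,0,0,0,0],[0,0,0,0,0,0],[0,0,0,0,0,0]]]'
python3 - <<'E'
from h import *
im,m,P=shot('wrist');cv2.imwrite('pics/w4.png',im)
hsv=cv2.cvtColor(im,cv2.COLOR_BGR2HSV);k=cv2.inRange(hsv,(8,150,120),(17,255,255));c,_=cv2.findContours(k,0,2)
for q in c:
    if cv2.contourArea(q)>80:
        r=cv2.minAreaRect(q);print(cv2.contourArea(q),r);print([plane(m,P,u,v,.036).round(4) for u,v in cv2.boxPoints(r)])
E
```

```text
time: 5.17
tool_pos: [0.4817, -0.3101, 0.3815]
tool_rot: [3.138, 0.0, 1.365]
contact_force: [0.3, -0.1, -0.1]
opening: 0.0919
time: 5.42
tool_pos: [0.4824, -0.3503, 0.3801]
tool_rot: [3.138, 0.001, 1.359]
contact_force: [0.5, -0.1, -0.3]
opening: 0.0921
3273.0 ((310.0, 98.5), (109.0, 32.0), 90.0)
[array([ 0.4899, -0.1998,  0.036 ]), array([ 0.5215, -0.2065,  0.036 ]), array([ 0.4993, -0.3132,  0.036 ]), array([ 0.4646, -0.3058,  0.036 ])]
```

View pics/w4.png

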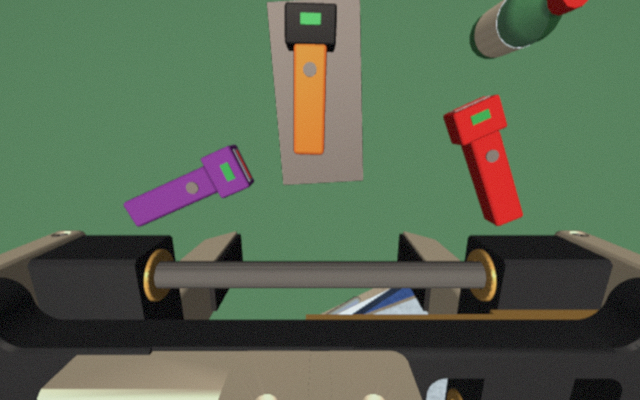

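The view shows the orange/black scanner at (310,75) on the mat, with purple at (190,185) and red at (485,160) as look-alikes. I take the scanner as about (0.498, -0.236), heading 77.5°.

```bash
python3 -m creep '[[[4,30,0,0,0,0],[4,30,0,0,0,0],[4,30,0,0,0,0],[4,28,-20,0,0,0],[0,0,-20,0,0,0]]]' -1
python3 -m creep '[[[0,0,-35,0,0,0],[0,0,-35,0,0,0],[0,0,-30,0,0,0],[0,0,0,0,0,0]]]'
```

```text
time: 5.88
tool_pos: [0.5007, -0.2205, 0.3421]
tool_rot: [3.132, 0.002, 1.367]
contact_force: [-0.2, -0.5, -0.9]
opening: 0.0921
time: 6.22
tool_pos: [0.5015, -0.2075, 0.2391]
tool_rot: [3.13, 0.001, 1.385]
contact_force: [-0.9, 0.8, -0.4]
opening: 0.0918
```

```bash
python3 -m creep '[[[-3,-23,0,0.1,0.6,-1.5],[0,0,0,0,0,0],[0,0,-25,0,0,0],[0,0,-20,0,0,0],[0,0,0,0,0,0]]]'
```

```text
time: 6.63
tool_pos: [0.5017, -0.2241, 0.1992]
tool_rot: [3.137, 0.002, 1.369]
contact_force: [-0.6, 0.2, -0.3]
opening: 0.0921
```

Close enough (grasp at about x = +12 mm on the handle). I'll go down 11 mm and close.

```bash
python3 -m creep '[[[-1,-5,-11,0,0.2,-0.5],[0,0,0,0,0,0]]]'
python3 -m creep '[[[0,0,0,0,0,0],[0,0,0,0,0,0],[0,0,0,0,0,0],[0,0,0,0,0,0],[0,0,0,0,0,0]]]' 1 25
python3 -m creep '[[[0,0,0,0,0,0],[0,0,0,0,0,0],[0,0,0,0,0,0],[0,0,0,0,0,0],[0,0,0,0,0,0]]]'
```

```text
time: 6.8
tool_pos: [0.5018, -0.228, 0.1904]
tool_rot: [3.138, 0.004, 1.363]
contact_force: [-1.5, 0.4, -0.4]
opening: 0.0919
time: 7.22
tool_pos: [0.5032, -0.228, 0.1948]
tool_rot: [3.132, 0.005, 1.363]
contact_force: [-0.3, -1.0, 0.2]
opening: 0.0629
time: 7.63
tool_pos: [0.503, -0.228, 0.1954]
tool_rot: [3.132, 0.005, 1.363]
contact_force: [0.1, -0.3, 1.1]
opening: 0.0336
```

```bash
python3 -m creep '[[[0,0,15,0,0,0],[0,0,25,0,0,0],[0,0,25,0,0,0],[0,0,0,0,0,0]]]'
python3 -m creep '[[[12,15,0,0,0,3],[12,20,0,0,0,3],[12,20,0,0,0,3],[12,20,0,0,0,3],[12,20,0,0,0,3]]]'
python3 -m creep '[[[12,15,0,0,0,3],[10,10,0,0,0,3],[0,0,0,0,0,0],[0,0,0,0,0,0]]]'
```

```text
time: 7.97
tool_pos: [0.5021, -0.2275, 0.2599]
tool_rot: [3.138, 0.003, 1.363]
contact_force: [0.9, -0.8, -1.3]
opening: 0.0338
time: 8.38
tool_pos: [0.5617, -0.1333, 0.2583]
tool_rot: [3.139, 0.004, 1.627]
contact_force: [0.7, -0.3, -1.7]
opening: 0.0341
time: 8.72
tool_pos: [0.5854, -0.1023, 0.254]
tool_rot: [-3.141, 0.001, 1.743]
contact_force: [-0.6, -0.9, -0.9]
opening: 0.0336
```

Now a look through scene, side and wrist at the held scanner before the final approach.

Run:
```python
from h import *
a,b=[shot(n)[0] for n in('scene','side')];w,m,P=shot('wrist');cv2.imwrite('pics/w5.png',w)
cv2.imwrite('pics/s5.png',a);cv2.imwrite('pics/d5.png',b)
cv2.imwrite('pics/c5.png',np.vstack([np.hstack([cv2.resize(a[130:240,270:430],(400,275),interpolation=2),cv2.resize(b[140:280,220:380],(400,275),interpolation=2)]),cv2.resize(w[:260],(800,325))]))
```

```text
(no output)
```

View pics/c5.png

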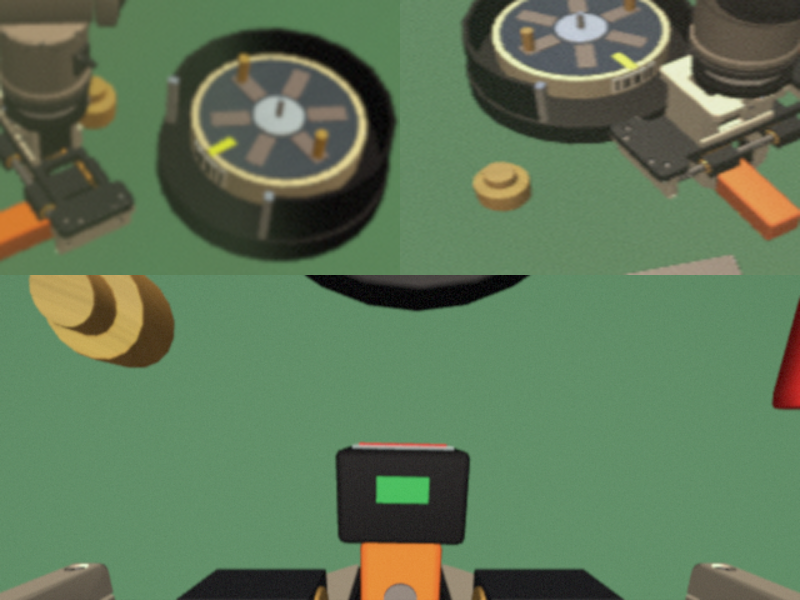

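Run:
```python
from h import *
w=cv2.imread('pics/w5.png');m=viewer.camera_model('wrist');M=np.array(m['mount']);s=robot.observe();print(s['tool_pos'],s['tool_rot'])
hsv=cv2.cvtColor(w,cv2.COLOR_BGR2HSV);g=cv2.inRange(hsv,(0,0,0),(180,255,75));g[190:]=0;g[:110]=0
c=[q for q in cv2.findContours(g,0,2)[0] if cv2.contourArea(q)>500]
for q in c: print(cv2.boundingRect(q))
for v in range(132,216,6):
    r=np.where(cv2.inRange(hsv[v:v+1],(0,0,0),(180,255,75))[0][250:400])[0]+250
    print(v,r.min() if len(r) else None,r.max() if len(r) else None)
k=cv2.inRange(hsv,(55,150,120),(70,255,255));q=max(cv2.findContours(k,0,2)[0],key=cv2.contourArea);print('green',cv2.boundingRect(q))
for n,u,v in(('FL',269.6,138),('FR',375.3,138),('RL',271.5,214.5),('RR',371,214.5)):
    print(n,plane(m,M,u,v,.1594).round(4))
```

```text
[ 0.58499676 -0.10335966  0.25456144] [-3.14128360e+00  1.21827858e-03  1.74152357e+00]
(269, 137, 107, 53)
132 None None
138 277 281
144 269 374
150 269 375
156 269 374
162 269 374
168 270 374
174 270 373
180 270 373
186 270 372
192 270 372
198 270 372
204 271 371
210 271 370
green (301, 161, 42, 21)
FL [ 0.0638 -0.0235  0.1594]
FR [0.0638 0.0265 0.1594]
RL [ 0.026  -0.0242  0.1594]
RR [0.026  0.0262 0.1594]
```

```bash
python3 -m creep '[[[5,10,-3,0,0,1.5],[5,12,-4,0,0,1.5],[4,10,-3,0,0,1],[0,0,0,0,0,0],[0,0,0,0,0,0]]]'
python3 - <<'E'
from h import *
for n in('scene','side'):
    im,m,P=shot(n);cv2.imwrite(f'pics/{n}6.png',im)
    s=robot.observe();yaw=s['tool_rot'][2];t=s['tool_pos'];x=np.array([np.cos(yaw),np.sin(yaw),0]);y=np.array([-x[1],x[0],0])
    o=t-.008*x;o[2]=t[2]-.1914
    k=cv2.inRange(cv2.cvtColor(im,cv2.COLOR_BGR2HSV),(8,160,100),(17,255,255));q=max(cv2.findContours(k,0,2)[0],key=cv2.contourArea)
    print(n,cv2.boundingRect(q),cv2.boxPoints(cv2.minAreaRect(q)).round(0).tolist())
    for a in(-.017,.017):
        for z in(0,.032): print(a,z,np.round(proj(m,P,o-.075*x+a*y+[0,0,z]),1))
    print('label face exp',np.round(proj(m,P,[.5722,.0661,.067]),1))
a=cv2.imread('pics/scene6.png');b=cv2.imread('pics/side6.png')
cv2.imwrite('pics/c6.png',np.hstack([cv2.resize(a[140:240,280:420],(400,286),interpolation=2),cv2.resize(b[140:260,240:400],(400,286),interpolation=2)]))
print(t,s['tool_rot'])
E
```

```text
time: 9.28
tool_pos: [0.5993, -0.0703, 0.2433]
tool_rot: [-3.141, 0.001, 1.814]
contact_force: [0.3, 0.2, -0.9]
opening: 0.0344
scene (273, 214, 32, 26) [[271.0, 226.0], [299.0, 212.0], [307.0, 226.0], [278.0, 240.0]]
-0.017 0 [279.8 242.6]
-0.017 0.032 [279.2 235. ]
0.017 0 [272.5 232.8]
0.017 0.032 [271.7 225.1]
label face exp [352.3 195.8]
side (347, 212, 32, 36) [[343.0, 223.0], [356.0, 211.0], [381.0, 237.0], [368.0, 249.0]]
-0.017 0 [379.2 241.4]
-0.017 0.032 [381.1 233.1]
0.017 0 [367.7 249.5]
0.017 0.032 [369.3 241.3]
label face exp [314.1 179.7]
[ 0.59913861 -0.07064587  0.24345023] [-3.14096708e+00  9.76206946e-04  1.81281950e+00]
```

View pics/c6.png

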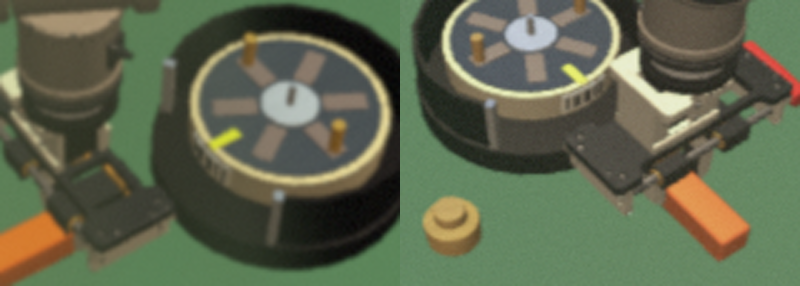

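The predicted handle end agrees with both views to 1–2 px. The label appears at scene (354,197) and side (314,180), also as predicted. A small last move, then hold.

```bash
Z='[[[0,0,0,0,0,0],[0,0,0,0,0,0],[0,0,0,0,0,0],[0,0,0,0,0,0],[0,0,0,0,0,0]]]'
python3 -m creep '[[[3,4,0,0,0,0],[2,5,-1,0,0,0],[0,0,0,0,0,0],[0,0,0,0,0,0]]]'
python3 - <<'E'
from h import *
s=robot.observe();x=np.array([np.cos(s['tool_rot'][2]),np.sin(s['tool_rot'][2])]);f=s['tool_pos'][:2]+(.134-.008)*x
L=np.radians(-76.2);e=f-np.array([.5722,.0661]);print('focus in label: out',e@[np.cos(L),np.sin(L)],'side',e@[-np.sin(L),np.cos(L)],'z',s['tool_pos'][2]-.1914+.016-.067, 'ang',np.degrees(s['tool_rot'][2])-103.8)
E
```

```text
time: 9.72
tool_pos: [0.6046, -0.0615, 0.2429]
tool_rot: [3.141, 0.002, 1.811]
contact_force: [-0.3, 0.1, -2.0]
opening: 0.0337
focus in label: out 0.0056322251582984735 side 0.0011071811634206254 z 0.0004831317788750039 ang -0.01182476793289311
```

```bash
python3 -m creep '[[[0,0,0,0,0,0],[0,0,0,0,0,0],[0,0,0,0,0,0],[0,0,0,0,0,0],[0,0,0,0,0,0]]]'
python3 -m creep '[[[0,0,0,0,0,0],[0,0,0,0,0,0],[0,0,0,0,0,0],[0,0,0,0,0,0],[0,0,0,0,0,0]]]'
python3 -m creep '[[[0,0,0,0,0,0],[0,0,0,0,0,0],[0,0,0,0,0,0],[0,0,0,0,0,0],[0,0,0,0,0,0]]]'
python3 -m creep '[[[0,0,0,0,0,0],[0,0,0,0,0,0],[0,0,0,0,0,0],[0,0,0,0,0,0],[0,0,0,0,0,0]]]'
python3 -m creep '[[[0,0,0,0,0,0],[0,0,0,0,0,0],[0,0,0,0,0,0],[0,0,0,0,0,0],[0,0,0,0,0,0]]]'
python3 -m creep '[[[0,0,0,0,0,0],[0,0,0,0,0,0],[0,0,0,0,0,0],[0,0,0,0,0,0],[0,0,0,0,0,0]]]'
python3 -m creep '[[[0,0,0,0,0,0],[0,0,0,0,0,0],[0,0,0,0,0,0],[0,0,0,0,0,0],[0,0,0,0,0,0]]]'
```

```text
time: 10.13
tool_pos: [0.6045, -0.0619, 0.2431]
tool_rot: [3.141, 0.002, 1.811]
contact_force: [0.3, 0.6, -0.9]
opening: 0.0341
time: 10.55
tool_pos: [0.6045, -0.0622, 0.2431]
tool_rot: [3.141, 0.002, 1.811]
contact_force: [-0.5, 0.8, -2.3]
opening: 0.0342
time: 10.97
tool_pos: [0.6045, -0.0622, 0.2431]
tool_rot: [3.141, 0.002, 1.811]
contact_force: [-0.2, 1.2, -1.1]
opening: 0.0338
time: 11.38
tool_pos: [0.6045, -0.0621, 0.2431]
tool_rot: [3.141, 0.002, 1.811]
contact_force: [-0.7, 0.0, -1.8]
opening: 0.0336
time: 11.8
tool_pos: [0.6045, -0.0621, 0.2431]
tool_rot: [3.141, 0.002, 1.81]
contact_force: [-0.0, -0.0, -0.8]
opening: 0.0338
time: 12.22
tool_pos: [0.6045, -0.0621, 0.2431]
tool_rot: [3.141, 0.002, 1.811]
contact_force: [-0.3, 0.0, -0.8]
opening: 0.0343
time: 12.63
tool_pos: [0.6045, -0.0621, 0.2431]
tool_rot: [3.141, 0.002, 1.811]
contact_force: [1.9, -0.3, -1.5]
opening: 0.0336
```

```bash
python3 -m creep '[[[0,-12,3,0,0,0],[-8,-18,4,0,0,-2.5],[-10,-18,4,0,0,-2.5],[-10,-18,2,0,0,-2.5],[-10,-18,0,0,0,-2.5]]]'
python3 -m creep '[[[-10,-18,0,0,0,-2.5],[-10,-18,0,0,0,-2.5],[-10,-18,0,0,0,-2.5],[-10,-14,0,0,0,-2],[0,0,0,0,0,0]]]'
python3 -m creep '[[[0,0,0,0,0,0],[0,0,0,0,0,0]]]'
```

```text
time: 13.05
tool_pos: [0.5665, -0.1481, 0.2572]
tool_rot: [3.14, 0.002, 1.637]
contact_force: [0.4, 0.8, -1.6]
opening: 0.0337
time: 13.47
tool_pos: [0.5222, -0.2266, 0.2594]
tool_rot: [3.137, 0.006, 1.456]
contact_force: [-0.0, -0.7, -1.3]
opening: 0.0337
time: 13.63
tool_pos: [0.5218, -0.2284, 0.2599]
tool_rot: [3.136, 0.006, 1.455]
contact_force: [-0.4, -0.3, -1.7]
opening: 0.0339
```

```bash
python3 -m creep '[[[-8,-8,0,0,0.3,-1.5],[-7,-7,-10,-0.3,0,-1],[0,0,-20,0,0,0],[0,0,-15,0,0,0],[0,0,0,0,0,0]]]'
python3 -m creep '[[[0,0,0,0,0,0],[0,0,0,0,0,0]]]'
```

```text
time: 14.05
tool_pos: [0.5067, -0.2433, 0.2153]
tool_rot: [3.138, 0.015, 1.411]
contact_force: [-1.3, 0.2, -2.0]
opening: 0.0341
time: 14.22
tool_pos: [0.5068, -0.243, 0.2154]
tool_rot: [3.139, 0.014, 1.412]
contact_force: [-0.3, -0.3, -1.9]
opening: 0.0338
```

```bash
python3 -m creep '[[[0,0,-8,0.8,-0.1,0],[0,0,-6,0,0,0],[0,0,0,0,0,0]]]'
python3 -m creep '[[[0,0,-3,0,0,0],[0,0,-2,0,0,0],[0,0,0,0,0,0]]]'
```

```text
time: 14.47
tool_pos: [0.5077, -0.2429, 0.2026]
tool_rot: [3.136, 0.0, 1.413]
contact_force: [-0.7, 0.0, -2.1]
opening: 0.0338
time: 14.72
tool_pos: [0.5079, -0.2429, 0.1974]
tool_rot: [3.135, 0.001, 1.413]
contact_force: [-0.4, -0.6, -1.8]
opening: 0.0337
```

```bash
python3 -m creep '[[[0,0,-2,0,0,0],[0,0,-1,0,0,0],[0,0,0,0,0,0]]]'
python3 -m creep '[[[0,0,-1,0,0,0],[0,0,0,0,0,0]]]'
```

```text
time: 14.97
tool_pos: [0.5081, -0.243, 0.1957]
tool_rot: [3.134, 0.001, 1.413]
contact_force: [-0.5, 0.0, -1.6]
opening: 0.0339
time: 15.13
tool_pos: [0.5082, -0.2431, 0.1956]
tool_rot: [3.133, 0.002, 1.413]
contact_force: [-1.1, -0.5, -1.1]
opening: 0.0342
```

```bash
python3 -m creep '[[[0,0,-1,0,0,0],[0,0,0,0,0,0],[0,0,0,0,0,0],[0,0,0,0,0,0],[0,0,0,0,0,0]]]' -1 20
python3 -m creep '[[[0,0,0,0,0,0],[0,0,0,0,0,0],[0,0,0,0,0,0],[0,0,0,0,0,0],[0,0,0,0,0,0]]]'
python3 -m creep '[[[0,0,20,0,0,0],[0,0,35,0,0,0],[0,0,35,0,0,0],[0,0,35,0,0,0],[0,0,35,0,0,0]]]'
python3 -m creep '[[[0,-35,10,0,0,0],[0,-35,10,0,0,0],[0,-35,0,0,0,0],[0,0,0,0,0,0],[0,0,0,0,0,0]]]'
python3 yel.py
python3 - <<'E'
from h import *
im,m,P=shot('wrist');cv2.imwrite('pics/w7.png',im);a=shot('scene')[0]
cv2.imwrite('pics/c7.png',np.vstack([cv2.resize(im[:260],(640,260)),cv2.resize(a[130:290,150:450],(640,341))[:340]]))
k=cv2.inRange(cv2.cvtColor(im,cv2.COLOR_BGR2HSV),(8,150,120),(17,255,255));q=max(cv2.findContours(k,0,2)[0],key=cv2.contourArea)
r=cv2.minAreaRect(q);print(r,[plane(m,P,u,v,.036).round(4) for u,v in cv2.boxPoints(r)])
E
```

```text
time: 15.55
tool_pos: [0.5085, -0.2433, 0.1944]
tool_rot: [3.132, 0.002, 1.413]
contact_force: [0.0, 0.9, -0.3]
opening: 0.0626
time: 15.97
tool_pos: [0.5086, -0.2433, 0.1942]
tool_rot: [3.132, 0.002, 1.413]
contact_force: [0.7, 0.3, -1.1]
opening: 0.0913
time: 16.38
tool_pos: [0.5055, -0.2415, 0.351]
tool_rot: [-3.132, -0.006, 1.412]
contact_force: [0.8, 0.1, 0.3]
opening: 0.0915
time: 16.8
tool_pos: [0.5058, -0.3492, 0.3842]
tool_rot: [3.134, 0.003, 1.416]
contact_force: [-0.7, 0.5, 0.4]
opening: 0.092
scene 358.3000183105469 188.10000610351562 [0.567 0.083 0.085] -76.42557797187894
((306.5, 116.5), (105.0, 31.0), 90.0) [array([ 0.499 , -0.2153,  0.036 ]), array([ 0.5307, -0.2201,  0.036 ]), array([ 0.5144, -0.3283,  0.036 ]), array([ 0.4795, -0.3229,  0.036 ])]
```

View pics/c7.png

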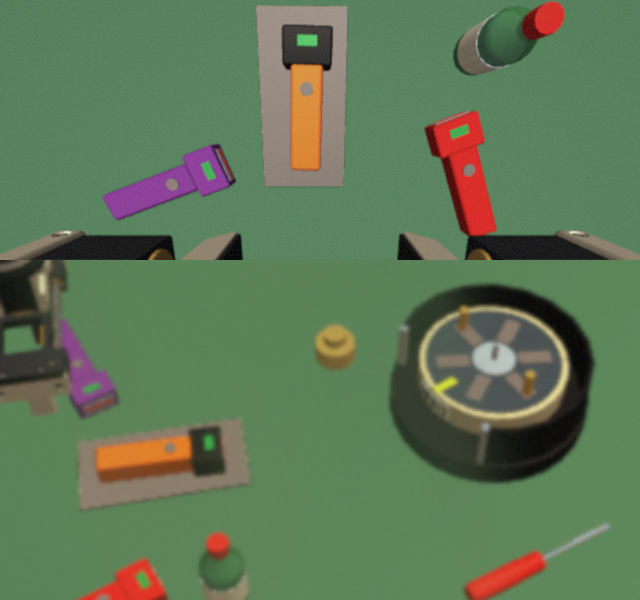

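The scanner lies flat, centred and lengthwise on the mat (wrist (306,95)). The platter stripe is unchanged at scene (358,188), and the bystanders are in place.

```bash
python3 -c "
from cell import robot
print(robot.hand_in())"
```

```text
the job is handed in; nothing more can be done
None
```

I did all three parts of the job and handed it in at about 17 s of the 61 s allowed. The hand-in gives no verdict, so what follows is from my own measurements.

- **Platter:** I pushed pin_a counter-clockwise until the label stood at about -76.4°. The gap centre is about -80.4°, so the label is about 7 mm off sideways (limit 22 mm). The stripe reading was the same after the scanner work as before it.
- **Scan:** I held the scanner steady for about 3 s. The focus point was about 6 mm out in distance, 1 mm sideways and 0.5 mm in height, with an angle error near 0°. These come from the arm's pose and the measured grip.
- **Return:** I lowered the scanner onto the mat under control and released it there. The last pictures show it flat, lengthwise and close to the mat's centre, with the arm clear of everything. The oil bottle, brass weight and screwdriver look untouched.

Two checks disagreed slightly:
- **Scanner height in the grip:** the wrist view suggested it sat up to 5 mm lower than I assumed, while the scene and side views suggested it sat a few mm higher. I kept the value from the mat height, which lies between them.
- **Stand position:** the wrist camera placed it about 4 mm further in y than the other two cameras.

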